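# Turn and rack the roller stamps

### The job

Roll each clay roller stamp on the canvas board until its dark line is on top, and have all of them lying there line-up before you rack any. Then lay every roller in a notch of its own on the rack in the draught bay, line still on top, and last push the bay's door shut until it is fully home on its catch. Leave the bowl, the jar and the wooden paddle where they are.

Things in the scene. Friction and masses are not known exactly. Their poses are not given: they have to be found in the camera images.
- roller0: roller stamp: pale bisque clay cylinder, 32 mm diameter, 80 mm long, 130 g, one thin dark line along its length and a dark radial stroke to it on both ends. Origin mid-axis; x along its axis, z from the axis to the dark line (z up = line on top). Three or four are present, at first on the canvas board, axes roughly along base x, lines well off the top; they stay where they are left
- roller1: roller stamp: pale bisque clay cylinder, 32 mm diameter, 80 mm long, 130 g, one thin dark line along its length and a dark radial stroke to it on both ends. Origin mid-axis; x along its axis, z from the axis to the dark line (z up = line on top). Three or four are present, at first on the canvas board, axes roughly along base x, lines well off the top; they stay where they are left
- roller2: roller stamp: pale bisque clay cylinder, 32 mm diameter, 80 mm long, 130 g, one thin dark line along its length and a dark radial stroke to it on both ends. Origin mid-axis; x along its axis, z from the axis to the dark line (z up = line on top). Three or four are present, at first on the canvas board, axes roughly along base x, lines well off the top; they stay where they are left
- roller3: roller stamp: pale bisque clay cylinder, 32 mm diameter, 80 mm long, 130 g, one thin dark line along its length and a dark radial stroke to it on both ends. Origin mid-axis; x along its axis, z from the axis to the dark line (z up = line on top). Three or four are present, at first on the canvas board, axes roughly along base x, lines well off the top; they stay where they are left
- board: fixed canvas-covered board, 270 (x) by 340 mm (y), top 12 mm above the bench, a 10 mm wide batten along each y edge rises 8 mm above it; origin at the centre of its underside. A roller on it has its axis 28 mm above the bench. Closed fingertips pressed lightly on top of a roller and moved square to its axis roll it without slip: it advances half as far as the fingers, 16 mm per radian
- bay: fixed draught bay: roofless plywood box, inside 120 (x) by 290 mm (y), walls 60 mm high, 6 thick; inside, two notched wooden rails along y at x = +-30 mm, 14 mm thick, tops 30 mm above the bench, notches 24 mm wide, 62 mm apart. A roller lies along x across both rails in a pair of notches. Origin at the centre of the floor's underside. The +y end is the door
- notch0 (a point): where the centre of a roller lying in notch pair 0 is (40.6 mm above the bench); axes as the bay's, the roller's axis lies along x, either way round; notch3 is nearest the door. Any roller may lie in any notch pair, one in each
- notch1 (a point): where the centre of a roller lying in notch pair 1 is (40.6 mm above the bench); axes as the bay's, the roller's axis lies along x, either way round; notch3 is nearest the door. Any roller may lie in any notch pair, one in each
- notch2 (a point): where the centre of a roller lying in notch pair 2 is (40.6 mm above the bench); axes as the bay's, the roller's axis lies along x, either way round; notch3 is nearest the door. Any roller may lie in any notch pair, one in each
- notch3 (a point): where the centre of a roller lying in notch pair 3 is (40.6 mm above the bench); axes as the bay's, the roller's axis lies along x, either way round; notch3 is nearest the door. Any roller may lie in any notch pair, one in each
- bay_door (a joint): opening angle of the bay's upright plywood door, rad: 0 = shut on its catch, 1.5 = wide open. Starts ajar, stays where it is left (light friction). Shuts by turning its free edge towards the bay (to -y); a sprung ball catch resists with up to about 8 N at the push plate from about 0.12 to 0.07 rad, then snaps in; it stops dead at 0
- door_hinge (a point): point on the door's vertical hinge axis, 45 mm above the bench, at the +x corner of the bay's +y end; axes turn with the door
- door_edge (a point): middle of the brass push plate on the door's outer face, 110 mm from the hinge, 22 mm from the free edge, 45 mm above the bench; axes turn with the door: y points square out of the outer face. The door panel is 132 mm wide, 8 mm thick, from 6 to 66 mm above the bench
- bowl: bystander: blue glazed bowl, 104 mm across, 50 mm high, origin at the centre of its underside
- jar: bystander: amber glass jar with lid, 56 mm across, 75 mm high, origin at the centre of its underside
- paddle: bystander: dark wooden clay paddle lying flat, 190 mm long, 45 mm wide, 10 mm thick, origin near the middle of its underside
Not all that is in view belongs to the job. What is shaped like the roller0 but yellow is not meant.

How it is judged:
On the way, in this order (a step that is already met when the one before it is completed fails the run):
1. all rollers lie at rest on the canvas board, each with its line on top (within 0.35 rad) (angle between each of roller0, roller1, roller2, roller3's own z axis and vertical below 0.35 rad and linear speed of each of roller0, roller1, roller2, roller3 below 0.03 m/s and height (world z) of roller0 between 0.022 and 0.036 m and height (world z) of roller1 between 0.022 and 0.036 m and height (world z) of roller2 between 0.022 and 0.036 m and height (world z) of roller3 between 0.022 and 0.036 m), for 0.2 s.
2. all rollers lie in the rack's notches, lines on top (angle between each of roller0, roller1, roller2, roller3's own z axis and vertical below 0.35 rad and linear speed of each of roller0, roller1, roller2, roller3 below 0.03 m/s and z of roller0 in the frame of bay between 0.035 and 0.047 m and angle between the x axis of each of roller0, roller1, roller2, roller3 and the x axis of bay, either way round below 0.2 rad and (horizontal distance between roller0 and notch0 below 0.013 m or horizontal distance between roller0 and notch1 below 0.013 m or horizontal distance between roller0 and notch2 below 0.013 m or horizontal distance between roller0 and notch3 below 0.013 m) and z of roller1 in the frame of bay between 0.035 and 0.047 m and (horizontal distance between roller1 and notch0 below 0.013 m or horizontal distance between roller1 and notch1 below 0.013 m or horizontal distance between roller1 and notch2 below 0.013 m or horizontal distance between roller1 and notch3 below 0.013 m) and z of roller2 in the frame of bay between 0.035 and 0.047 m and (horizontal distance between roller2 and notch0 below 0.013 m or horizontal distance between roller2 and notch1 below 0.013 m or horizontal distance between roller2 and notch2 below 0.013 m or horizontal distance between roller2 and notch3 below 0.013 m) and z of roller3 in the frame of bay between 0.035 and 0.047 m and (horizontal distance between roller3 and notch0 below 0.013 m or horizontal distance between roller3 and notch1 below 0.013 m or horizontal distance between roller3 and notch2 below 0.013 m or horizontal distance between roller3 and notch3 below 0.013 m)), for 0.2 s.
3. the door is shut on its catch (value of joint bay_door below 0.04 rad), for 0.2 s.
At the end, for the whole second after the job is handed in: every roller present lies at rest in a notch pair (centre within 13 mm horizontally of a notch point, 35 to 47 mm high, axis within 0.2 rad of the notches), its line within 0.35 rad of straight up, and the door is within 0.04 rad of shut (all of step 2 and value of joint bay_door below 0.04 rad); the robot touches nothing.
It fails at once if the bowl, the jar or the paddle is moved more than 4 cm (distance of any of bowl, jar, paddle from where it was at the start of the episode above 0.04 m).
Of roller0, roller1, roller2, roller3 only 3 to 4 are there at a start; the rules pass over those that are not, and their reading is None.
At some moment in a run one of roller0, roller1, roller2, roller3 may be knocked a few centimetres aside while the robot is not near it.
Once in a run the grip may slacken for a moment while it holds something.
It also fails if it takes over 210 s, if anything falls off the work surface, if the arm or the gripper's body presses on something with over 40 N, if the wrist force passes 120 N, or if a joint passes its speed limit or range.

### The arm

A 7-joint arm with a two-finger parallel gripper is mounted at the origin on the work surface. World frame = base frame: x ahead of the robot, y to its left, z up, the work surface at z = 0. Lengths are in m, angles in rad, forces in N, time in s.
With the tool pointing down it reaches from about 0.35 to 0.9 m from the base axis. Payload 8.1 kg.
Tool frame: the origin (TCP) lies midway between the tips of the shut fingers; the grasp point (between the pads) lies 19 mm behind it; z points along the fingers, y is the line along which they close (so a half turn about z gives the same grasp; the last joint's range is limited). The gripper opens to 92 mm and grips with 3 to 60 N. Pads are 19 mm wide; open, the fingers measure 130 mm over their backs; the gripper's body (75 mm by 190 mm) begins 47 mm behind the grasp point.
Start: joints at [-1.402, 0.434, 0.025, 1.573, -0.012, 1.134, -0.075], TCP at [0.168, 0.602, 0.227] pointing down, gripper open.
Joint ranges: [-2.62, 2.62], [-0.44, 2.09], [-1.27, 1.32], [0.08, 2.57], [-1.32, 4.46], [0.12, 2], [-2.74, 2.74]. Speed limits (rad/s): [2.22, 2.22, 3.01, 3.01, 3.14, 3.14, 3.14].

### API

Orientations are given as a unit quaternion [w, x, y, z].
In Python, from station import arm gives the robot as it stands.
- The arm moves only by the tool step_arm, never from a script. Its argument "rows" is a list of rows, each a list of 2 entries, a list of its own where there are three numbers: the shift along the world's x, y, z in units of 30 mm (1.0 is 30 mm), then the turn about the world's z in units of 5 degrees (1.0 is 5 degrees). In form: [[[x, y, z], turn], ...]. A call has 1 to 10 rows; each row shifts and turns the commanded pose from where the row before left it; what a row does not reach is not made up. A row lasts 1/12 s, in which the tool goes at most 41.7 mm and 7.16 degrees, less where a joint would pass 70% of its speed; a pose out of reach is approached as far as the arm can. A call is refused whole if a number of a shift passes 1 or a number of a turn 1, either way. A call with a gripper value outside its range is refused whole. "hand" is the opening, from 0 (shut) to 1 (fully open), set as the call begins (left out, the last holds). The fingers move at their own pace and stop on an object; "newtons" is the grip in N (left out, the last holds). Time passes only in rows, so rows that do not move let the fingers close. It gives the time, the measured TCP pose, the force, the opening and the grip force at its end, in the units of the state.
- arm.sense(): the state, without advancing time (a new reading comes with each control period).
- arm.snapshot(name): name is "scene" or "side" or "wrist"; returns (picture, depth): 400x640x3 uint8, red, green, blue; 400x640 float32, m along the optical axis (not along the pixel's ray), 0 where there is no reading.
- arm.camera_model(name): a dict with "camera_matrix" (3x3 intrinsics, pixels), "R" (3x3) and "t" (3): a world point X has camera coordinates R X + t; the wrist camera has in their place "T_tool_cam" (4x4, takes a point from camera to tool coordinates, whose origin is the TCP and whose axes are the flange's). Camera axes: x right, y down, z forward; pixel columns grow to the right and rows downward; lengths in m; the calibration is good to about 2 mm. A picture is of the moment at which its call begins: read the wrist's pose just before it. camera_model takes no time and is no camera call.
- arm.job_done(): hands the job in; it is judged then, once.
The state is a dict: "time": time; "joint_pos": joint angles; "dq": joint speeds; "effort": joint torques, N m; "eef_pos": TCP position; "tool_rot": TCP orientation; "contact_force": force on the tool from outside, world axes, zero at the start; "wrist_torque": the same for the moment, N m; "gripper_width": finger opening in m; "gripper_force": force on a finger pad.
Only numpy, scipy, OpenCV 4.12 (cv2) and the standard library are available. Lean on these libraries where they do the work, as an engineer would, in place of code of your own. Each camera call takes 0.05 s, during which the arm holds its last target. There are 200 camera calls.

## Working session

There is one attempt and no reset: what is moved stays moved. The work goes in short steps, Python scripts to look and compute and a tool call to move; the robot and the scene stay as the last step left them, time stands still between calls to the robot, and variables do not carry over. Pictures are saved under pics/ and viewed, at most 14 in all, crops included, and the job is handed in when it is done.

Besides the shell and the picture viewer there is one more tool, called as name(argument=value, ...) on one line, values as JSON. step_arm: Moves the arm, as the interface text tells. Its arguments: {"type":"object","properties":{"rows":{"type":"array","items":{"type":"array"}},"hand":{"type":"number"},"newtons":{"type":"number"}},"required":["rows"]}

```bash
mkdir -p pics; cat > h.py <<'E'
import numpy as np, cv2
from station import arm
from scipy.spatial.transform import Rotation as Rn
def cam(name):
    m=arm.camera_model(name); K=np.array(m["camera_matrix"])
    if name=="wrist":
        s=arm.sense(); q=np.array(s["tool_rot"]); Rt=Rn.from_quat(q[[1,2,3,0]]).as_matrix(); p=np.array(s["eef_pos"])
        T=np.array(m["T_tool_cam"]); Rc=Rt@T[:3,:3]; c=Rt@T[:3,3]+p
    else:
        R=np.array(m["R"]); Rc=R.T; c=-R.T@np.array(m["t"])
    return K,Rc,c
def pts(depth,K,Rc,c):
    h,w=depth.shape; u,v=np.meshgrid(np.arange(w),np.arange(h))
    d=np.stack([(u-K[0,2])/K[0,0],(v-K[1,2])/K[1,1],np.ones_like(u)],-1)*depth[...,None]
    return d@Rc.T+c
def ray(uv,z,C):
    K,Rc,c=C; d=Rc@np.array([(uv[0]-K[0,2])/K[0,0],(uv[1]-K[1,2])/K[1,1],1]); return c+d*(z-c[2])/d[2]
def proj(X,C):
    K,Rc,c=C; p=K@(Rc.T@(np.array(X)-c)); return p[:2]/p[2]
E
python3 - <<'E'
from h import *
s=arm.sense();print({k:np.round(v,3).tolist() for k,v in s.items()})
for n in("scene","side","wrist"):
    C=cam(n);im,d=arm.snapshot(n);cv2.imwrite(f"pics/{n}0.png",im[...,::-1]);np.savez(f"{n}0.npz",im=im,d=d,K=C[0],R=C[1],c=C[2]);print(n,C[2].round(3),C[1][:,2].round(2),C[0][0,0].round(0))
E
```

```text
{'time': 0.0, 'joint_pos': [-1.402, 0.435, 0.025, 1.574, -0.012, 1.134, -0.075], 'dq': [0.001, 0.002, -0.002, 0.001, -0.0, 0.0, -0.0], 'effort': [-0.001, -66.788, 0.985, -31.444, -0.06, 0.043, 0.0], 'eef_pos': [0.168, 0.602, 0.226], 'tool_rot': [-0.0, 0.136, 0.991, -0.001], 'contact_force': [0.194, -0.423, 0.439], 'wrist_torque': [-0.037, -0.052, -0.001], 'gripper_force': 0.0, 'gripper_width': 0.092}
scene [ 1.228 -0.453  0.803] [-0.58  0.44 -0.68] 465.0
side [ 0.317 -0.678  0.784] [ 0.25  0.66 -0.71] 461.0
wrist [0.105 0.619 0.384] [ 0.24 -0.07 -0.97] 344.0
```

View pics/scene0.png

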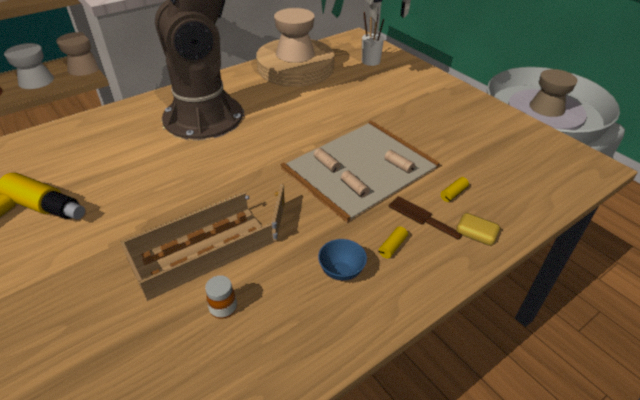

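View pics/side0.png

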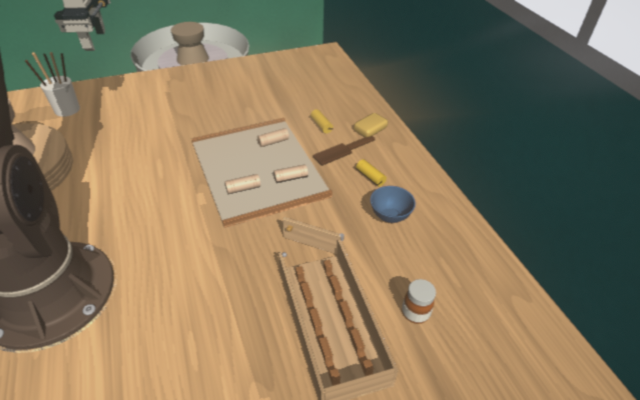

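The scene picture shows three rollers on the board at (326,160), (354,183) and (399,160). Other things that could be taken for a roller are the yellow cylinders at (455,188) and (394,242) and the yellow sponge at (479,229); I'm excluding these by colour. The bay is around (205,245) with its door ajar at (280,210).

```bash
python3 - <<'E'
from h import *
A=[]
for n in("scene","side"):
    f=np.load(n+"0.npz");P=pts(f["d"],f["K"],f["R"],f["c"]);im=f["im"]
    ok=(f["d"]>0)&(P[...,0]>.25)&(P[...,0]<.95)&(abs(P[...,1])<.5)
    hsv=cv2.cvtColor(im,cv2.COLOR_RGB2HSV)
    # high things
    m=(ok&(P[...,2]>.024)&(P[...,2]<.2)).astype(np.uint8)
    nn,l,st,_=cv2.connectedComponentsWithStats(m)
    for i in range(1,nn):
        if st[i,4]<60: continue
        q=P[l==i]; r=cv2.minAreaRect((q[:,:2]*1000).astype(np.float32))
        print(n,st[i,:5],"z",np.percentile(q[:,2],[5,50,98]).round(3),"rect",np.round(r[0]),np.round(r[1]),round(r[2],1),"hsv",np.median(hsv[l==i],0))
    # rollers/board heights
    m=ok&(P[...,2]>.05)&(P[...,2]<.075); A.append(P[m])
    b=cv2.minAreaRect
# top-down map of height
A=[]
im_=np.zeros((700,700,3),np.uint8)
for n in("side","scene"):
    f=np.load(n+"0.npz");P=pts(f["d"],f["K"],f["R"],f["c"]);im=f["im"]
    ok=(f["d"]>0)&(P[...,2]>-.02)&(P[...,2]<.09)
    x=((P[...,0]-.25)*1000).astype(int);y=((P[...,1]+.4)*1000).astype(int)
    ok&=(x>=0)&(x<700)&(y>=0)&(y<700)
    o=np.argsort(P[...,2][ok]);im_[699-x[ok][o],699-y[ok][o]]=im[ok][o][:,::-1]
im_=cv2.dilate(im_,np.ones((2,2)))
for k in range(0,700,100):
    cv2.putText(im_,f"x{.25+k/1000:.2f}",(0,699-k),0,.4,(255,255,255));cv2.putText(im_,f"y{-.4+k/1000:.1f}",(699-k-20,12),0,.4,(255,255,255))
cv2.imwrite("pics/top.png",im_[:, :][100:700])
E
```

```text
scene [313 148  28  23 309] z [0.026 0.039 0.046] rect [438. 158.] [83. 32.] 0.5 hsv [ 14.  88. 167.]
scene [384 150  31  22 322] z [0.026 0.039 0.046] rect [557. 310.] [83. 33.] 12.2 hsv [ 14.  87. 173.]
scene [340 171  29  26 361] z [0.026 0.039 0.045] rect [557. 155.] [32. 86.] 88.5 hsv [ 14.  88. 166.]
scene [442 177  26  21 234] z [0.025 0.03  0.034] rect [714. 362.] [28. 84.] 7.6 hsv [ 24. 255. 166.]
scene [ 120  185  164  109 4280] z [0.026 0.045 0.065] rect [ 514. -209.] [385. 144.] 85.6 hsv [ 16. 122.  83.]
scene [ 64 205  21  15 205] z [0.027 0.041 0.053] rect [ 262. -447.] [42. 23.] 89.8 hsv [120.   6.  77.]
scene [458 213  41  28 649] z [0.025 0.029 0.033] rect [842. 298.] [87. 60.] 23.8 hsv [ 22. 182. 168.]
scene [212 219  17  11  95] z [0.025 0.029 0.033] rect [ 485. -185.] [38. 17.] 84.1 hsv [ 14. 176. 114.]
scene [380 227  27  27 326] z [0.025 0.03  0.034] rect [756. 108.] [29. 82.] 20.4 hsv [ 24. 255. 164.]
scene [186 229  19  12 102] z [0.025 0.029 0.032] rect [ 482. -247.] [19. 37.] 0.6 hsv [ 14.  178.  115.5]
scene [318 239  48  42 909] z [0.025 0.04  0.051] rect 
[... 1535 characters left out ...]
0.027 0.03  0.033] rect [ 480. -186.] [40. 14.] 88.7 hsv [ 14. 135. 150.]
side [339 301  14  19 154] z [0.026 0.03  0.033] rect [ 537. -251.] [39. 15.] 86.3 hsv [ 14. 135. 149.]
side [309 308  13  21 152] z [0.027 0.03  0.033] rect [ 477. -248.] [40. 15.] 87.0 hsv [ 14. 135. 149.]
side [350 328  15  23 174] z [0.026 0.03  0.033] rect [ 534. -312.] [40. 15.] 86.6 hsv [ 14. 135. 147.]
side [319 337  13  22 176] z [0.026 0.03  0.033] rect [ 474. -310.] [38. 15.] 87.0 hsv [ 14. 135. 148.]
side [362 359  11  13 100] z [0.025 0.03  0.032] rect [ 531. -365.] [20. 15.] 85.9 hsv [ 14.  132.  130.5]
side [329 368  11  14  99] z [0.026 0.03  0.033] rect [ 471. -361.] [20. 14.] 89.1 hsv [ 14. 131. 127.]
```

View pics/top.png

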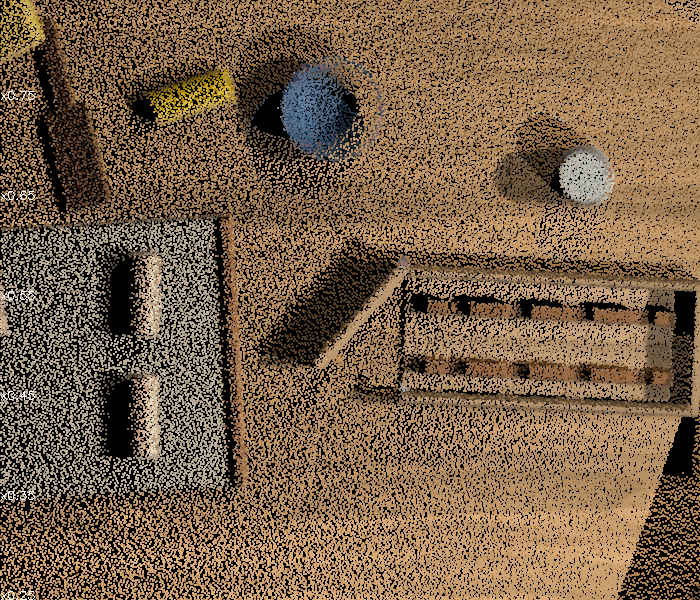

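step_arm(rows=[[[1, -1, 0], 1], [[1, -1, 0], 1], [[1, -1, 0], 1], [[1, -1, 0], 0], [[1, -1, 0], 0], [[1, -1, 0], 0], [[1, -1, 0], 0], [[1, -1, 0], 0], [[1, -1, 0], 0], [[0.6, -1, 0], 0]], hand=0)

```text
time: 0.98
eef_pos: [0.4536, 0.3046, 0.2267]
tool_rot: [0.001, 0.006, 1.0, -0.0]
contact_force: [0.9, -0.1, 0.8]
gripper_width: 0.0299
gripper_force: 0.0
```

step_arm(rows=[[[0, -1, 0], 0], [[0, -1, 0], 0], [[0, -0.6, 0], 0], [[0, 0, 0], 0], [[0, 0, 0], 0]])

```text
time: 1.4
eef_pos: [0.4511, 0.228, 0.2268]
tool_rot: [-0.0, 0.006, 1.0, 0.0]
contact_force: [-0.5, 1.1, -0.2]
gripper_width: 0.0008
gripper_force: 0.0
```

```bash
cat > w.py <<'E'
from h import *
import sys
def roll(lo=.022,save=None,verbose=1):
    """find pale rollers in wrist view; report centre, yaw, line angle phi (rot about +x of +z; phi>0 => line toward -y)"""
    C=cam("wrist");im,d=arm.snapshot("wrist")
    P=pts(d,*C);ok=(d>0)&(P[...,2]>lo)&(P[...,2]<.06)
    hsv=cv2.cvtColor(im,cv2.COLOR_RGB2HSV)
    out=[]
    if save: cv2.imwrite(save,im[...,::-1])
    n,l,st,ce=cv2.connectedComponentsWithStats(ok.astype(np.uint8))
    for i in range(1,n):
        if st[i,4]<400: continue
        q=P[l==i];r=cv2.minAreaRect((q[:,:2]*1000).astype(np.float32))
        print(st[i],"z",np.percentile(q[:,2],[2,50,98]).round(3),np.round(r[0],1),np.round(r[1],1),round(r[2],1),np.median(hsv[l==i],0))
    return C,im,d,P,l
if __name__=="__main__":
    s=arm.sense();print(s["time"],np.round(s["eef_pos"],4),np.round(s["tool_rot"],3),np.round(s["contact_force"],2))
    roll(save="pics/"+sys.argv[1])
E
python3 w.py w1.png
```

```text
1.4 [0.4511 0.228  0.2268] [-0.     0.006  1.     0.   ] [-0.54  1.14 -0.17]
[ 234  116   37   81 2488] z [0.029 0.042 0.045] [434.5 160.3] [80.7 31.9] 0.3 [ 13.  88. 162.]
[ 52 203  47  48 788] z [0.023 0.041 0.059] [513.1 -34.6] [ 8.2 67.8] 54.9 [ 16. 130.  53.]
```

View pics/w1.png

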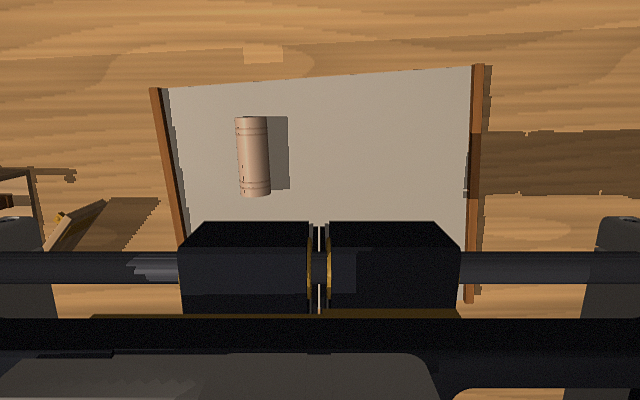

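Roller A is at (253,157), with decorative rings at both ends and faint dark marks near its left side. Rollers B and C are hidden behind the fingers, so I'm moving +x to see them.

step_arm(rows=[[[1, 0, 0], 0], [[1, 0, 0], 0], [[1, 0, 0], 0], [[1, 0, 0], 0], [[0.5, 0, 0], 0], [[0, 0, 0], 0], [[0, 0, 0], 0]])

```text
time: 2.03
eef_pos: [0.586, 0.2303, 0.2258]
tool_rot: [-0.001, 0.004, 1.0, -0.0]
contact_force: [-0.8, 0.5, -0.9]
gripper_width: 0.0001
gripper_force: 0.0
```

```bash
python3 w.py w2.png; python3 - <<'E'
import cv2,numpy as np
a=cv2.imread("pics/w1.png");b=cv2.imread("pics/w2.png");s=cv2.imread("pics/side0.png");c=cv2.imread("pics/scene0.png")
r=lambda im,x,y,w,h,W,H:cv2.resize(im[y:y+h,x:x+w],(W,H),interpolation=cv2.INTER_CUBIC)
o=np.zeros((600,800,3),np.uint8)
o[:300,:200]=r(a,225,105,60,90,200,300)
o[:300,200:]=r(b,140,20,360,180,600,300)
o[300:,:400]=r(s,215,115,110,82,400,300);o[300:,400:]=r(c,305,140,120,90,400,300)
cv2.imwrite("pics/c1.png",o)
E
```

```text
2.0333 [0.586  0.2303 0.2258] [-0.001  0.004  1.    -0.   ] [-0.79  0.52 -0.89]
[ 224    0   39   61 2049] z [0.027 0.042 0.045] [449.9 160.3] [51. 32.] 0.6 [ 13.  87. 161.]
[   0   67   74  113 2924] z [0.023 0.04  0.059] [539.1 -57.5] [  9.6 136.3] 51.4 [ 16. 125.  53.]
[ 383   99   38   83 2595] z [0.029 0.042 0.045] [554.6 315.3] [80.6 32. ] 7.6 [ 13.  88. 180.]
[ 231  102   34   83 2578] z [0.029 0.042 0.045] [555.7 158.6] [32.  80.7] 88.4 [ 13.   87.5 168. ]
[ 51 284  23  34 468] z [0.022 0.027 0.041] [730.9 -66.8] [12.5 57.5] 85.1 [106. 133.  43.]
[103 284  32  30 434] z [0.026 0.043 0.051] [725.1  11.6] [51. 13.] 15.8 [106.  130.   32.5]
```

View pics/c1.png

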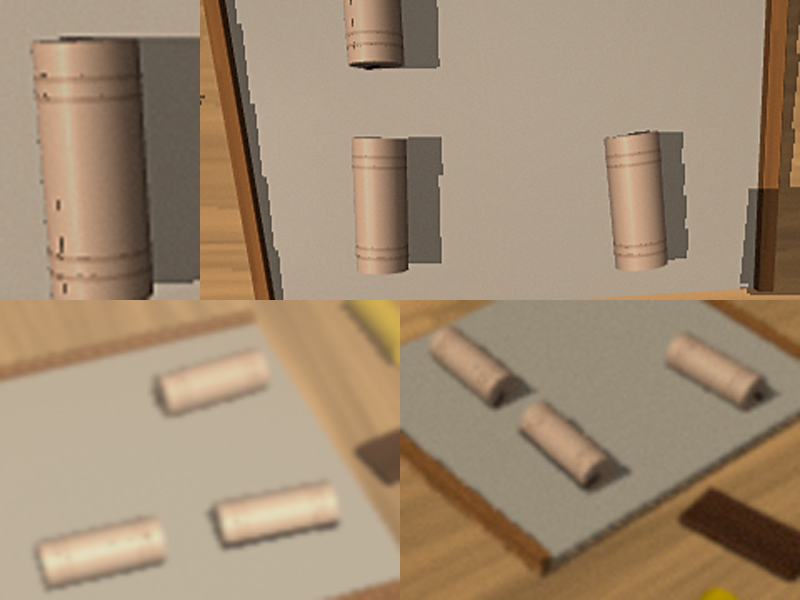

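Roller A's line shows at crop (60,205), which is on its −y flank. Neither B nor C shows a line from above, so their lines are on a flank or underneath. I'm writing a pixel-to-roll-angle measure and looking from the sides.

step_arm(rows=[[[0, -1, -0.5], 0], [[0, -1, -0.5], 0], [[0, -1, -0.5], 0], [[0, -1, -0.5], 0], [[0, -1, -0.5], 0], [[0, -1, -0.5], 0], [[0, -1, 0], 0], [[0, -1, 0], 0], [[0, 0, 0], 0], [[0, 0, 0], 0]])

```text
time: 2.92
eef_pos: [0.5852, -0.0123, 0.1371]
tool_rot: [0.0, 0.006, 1.0, -0.0]
contact_force: [0.1, 1.0, -0.4]
gripper_width: 0.0003
gripper_force: 0.0
```

```bash
cat > ph.py <<'E'
from h import *
import sys
def rollers(C,im,d,zc=.028,lo=.022,hi=.06,minA=400):
    P=pts(d,*C);ok=(d>0)&(P[...,2]>lo)&(P[...,2]<hi)
    hsv=cv2.cvtColor(im,cv2.COLOR_RGB2HSV).astype(int)
    g=im.astype(float).sum(2)
    n,l,st,_=cv2.connectedComponentsWithStats(ok.astype(np.uint8))
    for i in range(1,n):
        if st[i,4]<minA: continue
        h=np.median(hsv[l==i],0)
        if not(8<h[0]<20 and 50<h[1]<110 and h[2]>100): continue
        m=l==i; q=P[m]
        top=q[q[:,2]>zc+.009]
        cen=top.mean(0)
        r=cv2.minAreaRect((q[:,:2]*1000).astype(np.float32)); b=cv2.boxPoints(r)
        e=b[1]-b[0];f=b[2]-b[1]; e=e if np.hypot(*e)>np.hypot(*f) else f
        yaw=np.arctan2(e[1],e[0]); yaw=(yaw+np.pi/2)%np.pi-np.pi/2
        ctr=np.array(r[0])/1000
        a=np.array([np.cos(yaw),np.sin(yaw)]); nrm=np.array([-a[1],a[0]])
        mm=cv2.dilate(m.astype(np.uint8),np.ones((3,3)))>0
        mm&=(d>0); Q=P[mm]
        s=(Q[:,:2]-ctr)@a; t=(Q[:,:2]-ctr)@nrm; z=Q[:,2]-zc
        # circle fit for offset t0
        k=(abs(s)<.03)&(abs(np.hypot(t,z)-.016)<.006)
        t0=np.median(t[k]-np.sign(t[k])*np.sqrt(np.clip(.016**2-z[k]**2,0,1))) if k.sum() else 0
        from scipy.optimize import least_squares
        f=least_squares(lambda p:np.hypot(t[k]-p[0],z[k]-p[1])-.016,[0,0],loss="soft_l1",f_scale=.001).x
        phi=np.degrees(np.arctan2(t-f[0],z-f[1])); G=g[mm]
        k=(abs(s)<.026)&(abs(np.hypot(t-f[0],z-f[1])-.016)<.004)
        bins=np.arange(-132,133,6);o=[]
        for x in bins:
            w=k&(abs(phi-x)<6)
            if w.sum()<15: o.append((x,0,0)); continue
            md=np.median(G[w]); o.append((int(x),int(w.sum()),round(float((G[w]<.62*md).mean()),3)))
        o=[v for v in o if v[1]]
        c=ctr+f[0]*nrm
        print("ROLLER px",st[i][:4],"c",(c*1000).round(1),"dz",round(f[1]*1000,1),"yaw",round(np.degrees(yaw),1),"len",np.round(r[1],0),"phi range",o[0][0],o[-1][0],"dark",[(v[0],v[2]) for v in o if v[2]>.03])
if __name__=="__main__":
    s=arm.sense();print(s["time"],np.round(s["eef_pos"],4),np.round(s["contact_force"],1))
    n=sys.argv[1]; C=cam(n);im,d=arm.snapshot(n); cv2.imwrite("pics/%s_%s.png"%(n,sys.argv[2]),im[...,::-1])
    kw=dict(zc=.0406,lo=.0335) if "notch" in sys.argv else dict(minA=400 if n=="wrist" else 150)
    rollers(C,im,d,**kw)
E
python3 ph.py wrist v3; python3 - <<'E'
from ph import *
for n in("scene","side"):
    f=np.load(n+"0.npz");print(n);rollers((f["K"],f["R"],f["c"]),f["im"],f["d"],minA=150)
E
```

```text
2.9167 [ 0.5852 -0.0123  0.1371] [ 0.1  1.  -0.4]
ROLLER px [532   0  59  42] c [461.8 159.4] dz -0.7 yaw -87.5 len [28. 32.] phi range -48 126 dark [(-42, 0.034), (-36, 0.109), (-30, 0.127), (-24, 0.075), (-18, 0.056), (-12, 0.042), (-6, 0.056), (0, 0.073), (6, 0.044), (12, 0.053), (18, 0.055), (24, 0.05), (30, 0.063), (36, 0.092), (42, 0.235), (48, 0.283), (54, 0.362), (84, 0.143), (90, 0.188), (96, 0.259), (102, 0.256), (108, 0.308), (114, 0.346), (120, 0.28), (126, 0.19)]
ROLLER px [507  97  67 110] c [556.1 158.2] dz -0.1 yaw -1.8 len [31. 81.] phi range -120 48 dark [(-120, 0.105), (-114, 0.3), (-108, 0.275), (-102, 0.338), (-96, 0.38), (-90, 0.05)]
scene
ROLLER px [313 148  28  23] c [437.  159.2] dz -0.5 yaw 0.5 len [84. 32.] phi range -78 -12 dark []
ROLLER px [384 150  31  22] c [555.8 313.8] dz 0.0 yaw 12.2 len [83. 33.] phi range -78 6 dark []
ROLLER px [340 171  29  26] c [557.4 157.4] dz -0.4 yaw -1.5 len [32. 86.] phi range -84 12 dark []
sideTraceback (most recent call last):
  File "<stdin>", line 3, in <module>
  File "ph.py", line 37, in rollers
    print("ROLLER px",st[i][:4],"c",(c*1000).round(1),"dz",round(f[1]*1000,1),"yaw",round(np.degrees(yaw),1),"len",np.round(r[1],0),"phi range",o[0][0],o[-1][0],"dark",[(v[0],v[2]) for v in o if v[2]>.03])
                                                                                                                                                ~^^^
IndexError: list index out of range
```

step_arm(rows=[[[0, 1, 0.5], 0], [[0, 1, 0.5], 0], [[0, 1, 0.5], 0], [[0, 1, 0.5], 0], [[0, 1, 0], 0], [[0, 1, 0], 0], [[0, 1, 0], 0], [[0, 1, 0], 0], [[0, 1, 0], 0], [[0, 1, 0], 0]])

```text
time: 3.8
eef_pos: [0.5841, 0.293, 0.197]
tool_rot: [-0.0, 0.003, 1.0, 0.001]
contact_force: [0.8, -0.0, -0.1]
gripper_width: 0.0002
gripper_force: 0.0
```

step_arm(rows=[[[0, 1, 0], 0], [[0, 1, 0], 0], [[0, 1, 0], 0], [[0, 0.5, 0], 0], [[0, 0, 0], 0], [[0, 0, 0], 0]])

```text
time: 4.3
eef_pos: [0.5846, 0.3955, 0.1964]
tool_rot: [-0.0, 0.003, 1.0, -0.0]
contact_force: [0.4, -0.4, -0.2]
gripper_width: 0.0006
gripper_force: 0.0
```

```bash
python3 ph.py wrist v4; python3 - <<'E'
import cv2,numpy as np
a=cv2.imread("pics/wrist_v3.png");b=cv2.imread("pics/wrist_v4.png")
o=np.vstack([cv2.resize(x[0:220],(800,275),interpolation=cv2.INTER_CUBIC) for x in(a,b)])
cv2.imwrite("pics/c2.png",o)
E
```

```text
4.3 [0.5846 0.3955 0.1964] [ 0.4 -0.4 -0.2]
ROLLER px [19  0 56 59] c [451.6 160.1] dz -0.1 yaw 0.1 len [48. 33.] phi range -48 120 dark [(-42, 0.094), (-36, 0.147), (-30, 0.087), (120, 0.074)]
ROLLER px [208 101  51  91] c [554.8 315.6] dz -0.2 yaw 7.6 len [80. 32.] phi range -66 96 dark [(96, 0.048)]
ROLLER px [ 39 104  55  90] c [555.6 158.3] dz -0.2 yaw -0.4 len [32. 81.] phi range -48 120 dark [(120, 0.048)]
```

View pics/c2.png

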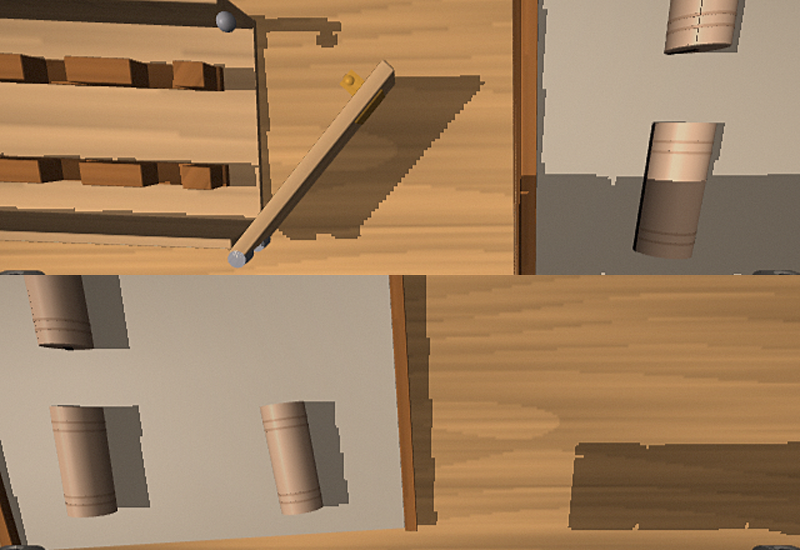

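Seen from the −y side, A's line is at about −36° and shows as dashes at (698,20). B's −y flank has a dark edge at (650,160), so its line is at roughly −105°. C, at (292,457), shows no line between −66° and 96°. I'll roll A first.

step_arm(rows=[[[-0.8, -1, 0], 0], [[-0.8, -1, -0.3], 0], [[-0.8, -1, -0.4], 0], [[-0.8, -1, -0.5], 0], [[-0.8, -1, -0.6], 0], [[-0.5, -1, -0.6], 0], [[-0.45, -1, -0.6], 0], [[0, -1, -0.6], 0], [[0, 0, -0.6], 0], [[0, 0, -0.5], 0]])

```text
time: 5.18
eef_pos: [0.4374, 0.1506, 0.0558]
tool_rot: [0.0, 0.008, 1.0, -0.0]
contact_force: [-0.5, 1.0, 1.1]
gripper_width: 0.0006
gripper_force: 0.0
```

step_arm(rows=[[[0, 0, -0.1], 0], [[0, 0, 0], 0], [[0, 0, 0], 0]])

```text
time: 5.43
eef_pos: [0.4382, 0.1541, 0.0537]
tool_rot: [0.0, 0.005, 1.0, 0.0]
contact_force: [-0.1, -0.0, -0.3]
gripper_width: 0.0003
gripper_force: 0.0
```

step_arm(rows=[[[0, 0, -0.2], 0], [[0, 0, -0.12], 0], [[0, 0, -0.04], 0], [[0, 0, 0], 0], [[0, 0, 0], 0]])

```text
time: 5.85
eef_pos: [0.4387, 0.1549, 0.0436]
tool_rot: [0.001, 0.005, 1.0, 0.001]
contact_force: [-3.8, -1.4, 21.4]
gripper_width: 0.0005
gripper_force: 10.5
```

step_arm(rows=[[[0, 0, 0.015], 0], [[0, 0.17, 0], 0], [[0, 0.17, 0], 0], [[0, 0.17, 0], 0], [[0, 0.16, 0], 0], [[0, 0, 0], 0], [[0, 0, 0], 0]])

```text
time: 6.43
eef_pos: [0.4385, 0.1761, 0.0437]
tool_rot: [0.001, 0.004, 1.0, 0.001]
contact_force: [-3.5, 1.0, 13.4]
gripper_width: 0.0007
gripper_force: 7.0
```

step_arm(rows=[[[0, 0, 0.5], 0], [[0, 0, 0.5], 0], [[1, -0.3, 0], 0], [[1, -0.3, 0], 0], [[1, -0.3, 0], 0], [[0.9, -0.2, 0], 0], [[0, 0, 0], 0], [[0, 0, -0.4], 0], [[0, 0, -0.4], 0], [[0, 0, 0], 0]])

```text
time: 7.27
eef_pos: [0.5533, 0.1414, 0.0468]
tool_rot: [-0.002, 0.005, 1.0, -0.0]
contact_force: [-0.8, -0.7, 0.2]
gripper_width: 0.0007
gripper_force: 0.0
```

step_arm(rows=[[[0, 0, 0], 0], [[0, 0, -0.1], 0], [[0, 0, -0.08], 0], [[0, 0, 0], 0]])

```text
time: 7.6
eef_pos: [0.5549, 0.1417, 0.0434]
tool_rot: [0.0, 0.005, 1.0, 0.0]
contact_force: [-0.8, 0.8, -0.5]
gripper_width: 0.0006
gripper_force: 0.0
```

step_arm(rows=[[[0, 0, 0.1], 0], [[0, 0.27, 0], 0], [[0, 0, 0], 0], [[0, 0, -0.1], 0], [[0, 0, 0], 0], [[0, 0, 0], 0]])

```text
time: 8.1
eef_pos: [0.5553, 0.1496, 0.0435]
tool_rot: [0.0, 0.005, 1.0, 0.0]
contact_force: [0.4, 0.5, 2.6]
gripper_width: 0.0002
gripper_force: 1.3
```

step_arm(rows=[[[0, 0, -0.02], 0], [[0, 0.2, 0], 0], [[0, 0.2, 0], 0], [[0, 0.2, 0], 0], [[0, 0.2, 0], 0], [[0, 0.2, 0], 0], [[0, 0, 0], 0], [[0, 0, 0], 0]])

```text
time: 8.77
eef_pos: [0.5561, 0.1806, 0.0435]
tool_rot: [0.001, 0.005, 1.0, 0.001]
contact_force: [0.6, 1.0, 9.2]
gripper_width: 0.0003
gripper_force: 4.7
```

step_arm(rows=[[[0, 0, 0.5], 0], [[0, 0, 1], 0], [[0, -0.5, 1], 0], [[0.7, -1, 1], 0], [[0.3, -1, 1], 0], [[0, -1, 0], 0], [[0, 0, 0], 0], [[0, 0, 0], 0]])

```text
time: 9.43
eef_pos: [0.5818, 0.0764, 0.1729]
tool_rot: [-0.0, 0.007, 1.0, -0.0]
contact_force: [-0.1, 2.1, -0.5]
gripper_width: 0.0002
gripper_force: 0.0
```

```bash
python3 ph.py wrist v5
```

```text
9.4333 [0.5818 0.0764 0.1729] [-0.1  2.1 -0.5]
ROLLER px [410   0  45  55] c [454.7 169.8] dz -0.1 yaw 1.7 len [41. 31.] phi range -108 66 dark [(-108, 0.113), (-102, 0.211), (-96, 0.133), (-90, 0.085), (-84, 0.039), (-72, 0.031), (-42, 0.034), (-36, 0.09), (-30, 0.079), (66, 0.136)]
ROLLER px [568  99  51  98] c [554.7 315.5] dz -0.1 yaw 7.7 len [81. 30.] phi range -120 48 dark [(-120, 0.042)]
ROLLER px [405 104  47  97] c [556.4 171.8] dz -0.1 yaw -1.7 len [31. 81.] phi range -102 66 dark [(-72, 0.371), (-66, 0.214), (-60, 0.114), (-54, 0.277), (-48, 0.448), (-42, 0.031), (-30, 0.3)]
```

```bash
python3 - <<'E'
import cv2
a=cv2.imread("pics/wrist_v5.png")[0:210,360:640]
cv2.imwrite("pics/c3.png",cv2.resize(a,(800,600),interpolation=cv2.INTER_CUBIC))
E
```

```text
(no output)
```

View pics/c3.png

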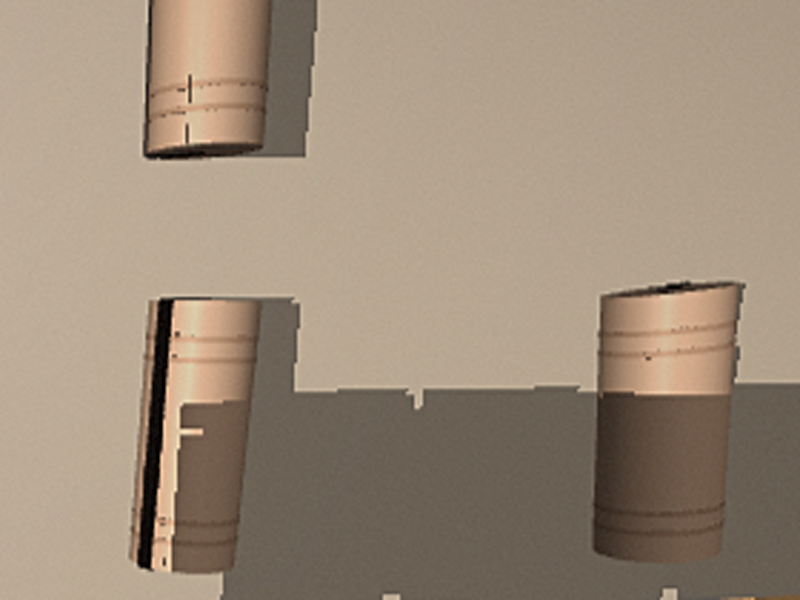

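The real line is thick and black. B has it at crop (158,430), and A has a black left edge at (147,150). The thin dashes at (190,90) are a decoy. C still shows none on top, so I'm changing the detector to absolute black.

```bash
python3 - <<'E'
s=open("ph.py").read()
i=s.index("        bins=");j=s.index("        c=ctr+f[0]")
s=s[:i]+'''        bk=k&(im[mm].max(1)<45)
        h=[(int(x),int((bk&(abs(phi-x)<=4)).sum()),int((k&(abs(phi-x)<=4)).sum())) for x in range(-136,137,8)]
'''+s[j:]
i=s.index('"phi range"')
s=s[:i]+'"black",bk.sum(),round(float(np.median(phi[bk])),1) if bk.any() else None,[v for v in h if v[1]>3],"seen",[v[0] for v in h if v[2]>15][::100] or 0,min([v[0] for v in h if v[2]>15]+[0]),max([v[0] for v in h if v[2]>15]+[0]))\n'+s[s.index('if __name__'):]
open("ph.py","w").write(s)
E
python3 ph.py wrist v6
```

```text
9.4833 [0.5813 0.0785 0.1724] [ 1.4  1.4 -0.3]
ROLLER px [408   0  45  56] c [454.4 169.8] dz -0.1 yaw 0.5 len [42. 32.] black 34 -105.3 [(-112, 4, 10), (-104, 26, 51)] seen [-104] -104 64
ROLLER px [565 100  51  98] c [554.6 315.4] dz -0.1 yaw 6.3 len [81. 31.] black 0 None [] seen [-120] -120 40
ROLLER px [403 105  46  97] c [556.2 171.8] dz -0.1 yaw -1.3 len [31. 81.] black 285 -56.9 [(-72, 9, 55), (-64, 83, 97), (-56, 123, 125), (-48, 70, 168)] seen [-96] -96 64
```

step_arm(rows=[[[0, 0, 0], 0], [[0, 1, 0], 0], [[0, 1, 0], 0], [[0, 1, 0], 0], [[0, 1, 0], 0], [[0, 1, 0], 0], [[0, 1, 0], 0], [[0, 0, 0], 0], [[0, 0, 0], 0]])

```text
time: 10.28
eef_pos: [0.5804, 0.2632, 0.1719]
tool_rot: [-0.001, 0.002, 1.0, 0.0]
contact_force: [0.5, -0.9, -0.6]
gripper_width: 0.0004
gripper_force: 0.0
```

```bash
python3 ph.py wrist v7
```

```text
10.2833 [0.5804 0.2632 0.1719] [ 0.5 -0.9 -0.6]
ROLLER px [179   0  46  59] c [454. 170.] dz -0.2 yaw 0.4 len [43. 32.] black 33 89.3 [(88, 14, 48)] seen [-64] -64 96
ROLLER px [355 105  45  98] c [554.6 315.4] dz -0.1 yaw 6.8 len [81. 32.] black 0 None [] seen [-88] -88 72
ROLLER px [192 108  43  97] c [556.1 172. ] dz -0.2 yaw -1.7 len [32. 81.] black 101 -52.4 [(-64, 9, 26), (-56, 49, 57), (-48, 39, 100), (88, 4, 40)] seen [-64] -64 96
```

B's line is at −57°. A's is near −105°. C's is hidden below, somewhere in 96..240°. I'm rolling B by +57°.

step_arm(rows=[[[-0.4, -0.9, -0.4], 0], [[-0.4, -0.9, -0.6], 0], [[0, -0.9, -0.6], 0], [[0, -0.6, -0.6], 0], [[0, 0, -0.8], 0], [[0, 0, -0.8], 0], [[0, 0, -0.2], 0], [[0, 0, 0], 0], [[0, 0, -0.2], 0], [[0, 0, 0], 0]])

```text
time: 11.17
eef_pos: [0.5585, 0.1605, 0.0473]
tool_rot: [0.0, 0.005, 1.0, 0.0]
contact_force: [-0.3, -0.6, 0.4]
gripper_width: 0.0002
gripper_force: 0.0
```

step_arm(rows=[[[0, 0.1, 0], 0], [[0, 0, -0.08], 0], [[0, 0, -0.065], 0], [[0, 0, 0], 0], [[0, 0, 0], 0]])

```text
time: 11.58
eef_pos: [0.5586, 0.1635, 0.0433]
tool_rot: [0.001, 0.005, 1.0, 0.0]
contact_force: [-0.4, -1.1, 6.3]
gripper_width: 0.0005
gripper_force: 2.5
```

Now the stroke, then lift and go over to A (start y about .162).

step_arm(rows=[[[0, 0.21, 0], 0], [[0, 0.21, 0], 0], [[0, 0.21, 0], 0], [[0, 0.21, 0], 0], [[0, 0.21, 0], 0], [[0, 0, 0], 0], [[0, 0, 0], 0], [[0, 0, 0.3], 0], [[0, 0, 0.5], 0], [[0, 0, 0.2], 0]])

```text
time: 12.42
eef_pos: [0.5583, 0.1943, 0.074]
tool_rot: [0.0, 0.005, 1.0, -0.0]
contact_force: [0.6, 0.5, 0.7]
gripper_width: 0.0003
gripper_force: 0.0
```

step_arm(rows=[[[-1, -0.3, 0], 0], [[-1, -0.3, 0], 0], [[-1, -0.3, 0], 0], [[-1, -0.2, 0], 0], [[-0.1, 0, 0], 0], [[0, 0, -0.5], 0], [[0, 0, -0.3], 0], [[0, 0, -0.05], 0], [[0, 0, 0], 0]])

```text
time: 13.17
eef_pos: [0.4349, 0.1616, 0.0465]
tool_rot: [-0.001, 0.005, 1.0, -0.0]
contact_force: [0.9, 0.9, 0.9]
gripper_width: 0.0005
gripper_force: 0.0
```

step_arm(rows=[[[0, 0, -0.1], 0], [[0, 0, -0.01], 0], [[0, 0.21, 0], 0], [[0, 0.21, 0], 0], [[0, 0.21, 0], 0], [[0, 0.21, 0], 0], [[0, 0.21, 0], 0], [[0, 0, 0], 0], [[0, 0, 0], 0]])

```text
time: 13.92
eef_pos: [0.4351, 0.194, 0.0438]
tool_rot: [0.0, 0.005, 1.0, 0.0]
contact_force: [-0.7, 0.5, 3.2]
gripper_width: 0.0003
gripper_force: 1.5
```

step_arm(rows=[[[0, 0, 0.3], 0], [[0, -0.5, 0], 0], [[0, 0, 0], 0], [[0, 0, -0.2], 0], [[0, 0, -0.1], 0], [[0, 0, 0], 0]])

```text
time: 14.42
eef_pos: [0.4351, 0.1786, 0.0434]
tool_rot: [-0.0, 0.005, 1.0, -0.0]
contact_force: [-0.3, -0.5, 5.0]
gripper_width: 0.0002
gripper_force: 2.4
```

Second stroke of about 45°, then lift and go to a viewing pose.

step_arm(rows=[[[0, 0.21, 0], 0], [[0, 0.21, 0], 0], [[0, 0.21, 0], 0], [[0, 0.21, 0], 0], [[0, 0, 0], 0], [[0, 0, 0], 0], [[0, 0, 0.5], 0], [[0, 0, 1], 0]])

```text
time: 15.08
eef_pos: [0.4328, 0.2032, 0.0865]
tool_rot: [-0.003, 0.005, 1.0, -0.002]
contact_force: [0.4, 0.5, 0.6]
gripper_width: 0.0003
gripper_force: 0.0
```

step_arm(rows=[[[1, 0, 1], 0], [[1, 0, 1], 0], [[1, 0.5, 1], 0], [[1, 0.5, 0], 0], [[0.3, 0.5, 0], 0], [[0, 0, 0], 0], [[0, 0, 0], 0]])

```text
time: 15.67
eef_pos: [0.5603, 0.2486, 0.1744]
tool_rot: [-0.001, 0.004, 1.0, -0.0]
contact_force: [-0.1, -0.8, -0.1]
gripper_width: 0.0004
gripper_force: 0.0
```

```bash
python3 ph.py wrist v8
```

```text
15.6667 [0.5603 0.2486 0.1744] [-0.1 -0.8 -0.1]
ROLLER px [234   0  45  83] c [443.8 198.9] dz 0.1 yaw 0.9 len [62. 32.] black 414 -9.1 [(-16, 138, 181), (-8, 195, 195), (0, 80, 225)] seen [-72] -72 88
ROLLER px [371 128  44  93] c [554.6 315.4] dz -0.2 yaw 7.4 len [81. 32.] black 0 None [] seen [-88] -88 64
ROLLER px [231 133  38  88] c [555.6 186.9] dz -0.0 yaw -1.8 len [32. 79.] black 313 -5.8 [(-16, 35, 111), (-8, 155, 156), (0, 123, 165)] seen [-72] -72 88
```

A is at −9° and B at −6°, both good. Next is C: two strokes toward −y, about 61° each, square to its axis.

step_arm(rows=[[[-0.2, 1, -0.5], 0], [[0, 1, -0.8], 0], [[0, 0.5, -0.8], 0], [[0, 0, -0.8], 0], [[0, 0, -0.8], 0], [[0, 0, -0.5], 0], [[0, 0, 0], 0], [[0, 0, 0], 0]])

```text
time: 16.38
eef_pos: [0.5537, 0.3215, 0.049]
tool_rot: [-0.001, 0.005, 1.0, -0.001]
contact_force: [0.6, 0.0, -0.0]
gripper_width: 0.0004
gripper_force: 0.0
```

step_arm(rows=[[[0, 0, -0.12], 0], [[0, 0, 0], 0], [[0.03, -0.22, 0], 0], [[0.03, -0.22, 0], 0], [[0.03, -0.22, 0], 0], [[0.03, -0.22, 0], 0], [[0.03, -0.22, 0], 0], [[0, 0, 0], 0], [[0, 0, 0], 0]])

```text
time: 17.13
eef_pos: [0.5595, 0.2888, 0.046]
tool_rot: [0.0, 0.006, 1.0, 0.0]
contact_force: [-0.6, 0.5, -0.0]
gripper_width: 0.0003
gripper_force: 0.0
```

step_arm(rows=[[[0, 0, 0.3], 0], [[-0.1, 0.56, 0], 0], [[0, 0, 0], 0], [[0, 0, -0.2], 0], [[0, 0, -0.1], 0], [[0, 0, 0], 0]])

```text
time: 17.63
eef_pos: [0.5557, 0.3052, 0.0448]
tool_rot: [-0.001, 0.005, 1.0, -0.001]
contact_force: [-0.3, -1.2, -0.5]
gripper_width: 0.0005
gripper_force: 0.0
```

That stroke ran too high and never touched C. Redoing it lower.

step_arm(rows=[[[0, 0, 0.3], 0], [[-0.06, 0.6, 0], 0], [[0, 0, 0], 0], [[0, 0, -0.25], 0], [[0, 0, -0.1], 0], [[0, 0, 0], 0], [[0, 0, 0], 0]])

```text
time: 18.22
eef_pos: [0.5543, 0.3235, 0.044]
tool_rot: [-0.0, 0.005, 1.0, -0.0]
contact_force: [0.1, 0.3, -0.3]
gripper_width: 0.0009
gripper_force: 0.0
```

step_arm(rows=[[[0, 0, -0.025], 0], [[0, 0, 0], 0], [[0.03, -0.22, 0], 0], [[0.03, -0.22, 0], 0], [[0.03, -0.22, 0], 0], [[0.03, -0.22, 0], 0], [[0.03, -0.22, 0], 0], [[0, 0, 0], 0], [[0, 0, 0], 0]])

```text
time: 18.97
eef_pos: [0.5592, 0.2903, 0.0436]
tool_rot: [0.0, 0.006, 1.0, -0.0]
contact_force: [-1.0, -1.4, 3.3]
gripper_width: 0.0004
gripper_force: 1.4
```

step_arm(rows=[[[0, 0, 0.3], 0], [[-0.07, 0.54, 0], 0], [[0, 0, 0], 0], [[0, 0, -0.2], 0], [[0, 0, -0.1], 0], [[0, 0, 0], 0]])

```text
time: 19.47
eef_pos: [0.5566, 0.3077, 0.043]
tool_rot: [-0.0, 0.005, 1.0, 0.0]
contact_force: [-0.6, 1.0, 4.0]
gripper_width: 0.0006
gripper_force: 1.7
```

step_arm(rows=[[[0.03, -0.22, 0], 0], [[0.03, -0.22, 0], 0], [[0.03, -0.22, 0], 0], [[0.03, -0.22, 0], 0], [[0.03, -0.22, 0], 0], [[0, 0, 0], 0], [[0, 0, 0.3], 0], [[0, 0.2, 1], 0], [[0, 0.5, 1], 0], [[0, 0.8, 1], 0]])

```text
time: 20.3
eef_pos: [0.5617, 0.3171, 0.144]
tool_rot: [-0.0, 0.007, 1.0, -0.001]
contact_force: [0.3, 0.6, -0.2]
gripper_width: 0.0003
gripper_force: 0.0
```

step_arm(rows=[[[0, 0.8, 1], 0], [[0, 0, 0], 0], [[0, 0, 0], 0]])

```text
time: 20.55
eef_pos: [0.5616, 0.3464, 0.1747]
tool_rot: [0.001, 0.003, 1.0, 0.002]
contact_force: [-1.2, -0.5, -0.9]
gripper_width: 0.0003
gripper_force: 0.0
```

```bash
python3 ph.py wrist v9
```

```text
20.55 [0.5616 0.3464 0.1747] [-1.2 -0.5 -0.9]
ROLLER px [109   0  54  82] c [443.9 198.8] dz 0.0 yaw 0.7 len [62. 32.] black 406 -8.1 [(-16, 115, 150), (-8, 173, 195), (0, 110, 248)] seen [-56] -56 104
ROLLER px [115 131  50  95] c [556.7 186.9] dz -0.1 yaw -0.6 len [31. 81.] black 308 -4.5 [(-16, 34, 90), (-8, 136, 147), (0, 126, 174), (8, 10, 176)] seen [-48] -48 104
ROLLER px [218 132  52  89] c [559.  279.8] dz -0.1 yaw 7.3 len [80. 32.] black 324 3.3 [(-8, 17, 131), (0, 155, 155), (8, 152, 173)] seen [-64] -64 88
```

All three lines are up: A −8°, B −5°, C +3°. Now racking, starting with B.

step_arm(rows=[[[-0.18, -1, 0], 0], [[0, -1, -0.4], 0], [[0, -1, -0.6], 0], [[0, -1, -0.7], 0], [[0, -1, -0.7], 0], [[0, -0.31, -0.7], 0], [[0, 0, -0.7], 0], [[0, 0, 0], 0], [[0, 0, 0], 0], [[0, 0, 0], 0]], hand=0.75, newtons=15)

```text
time: 21.43
eef_pos: [0.556, 0.1843, 0.059]
tool_rot: [-0.0, 0.005, 1.0, -0.0]
contact_force: [0.1, 0.7, 0.1]
gripper_width: 0.0627
gripper_force: 0.0
```

step_arm(rows=[[[0, 0.09, 0], 0], [[0, 0, -0.5], 0], [[0, 0, -0.5], 0], [[0, 0, -0.42], 0], [[0, 0, 0], 0], [[0, 0, 0], 0]])

```text
time: 21.93
eef_pos: [0.556, 0.1875, 0.0166]
tool_rot: [0.0, 0.005, 1.0, 0.0]
contact_force: [0.4, -0.4, 0.1]
gripper_width: 0.0689
gripper_force: 0.0
```

step_arm(rows=[[[0, 0, 0], 0], [[0, 0, 0], 0], [[0, 0, 0], 0], [[0, 0, 0], 0], [[0, 0, 0], 0], [[0, 0, 0], 0], [[0, 0, 0], 0]], hand=0)

```text
time: 22.52
eef_pos: [0.556, 0.187, 0.0162]
tool_rot: [0.0, 0.005, 1.0, 0.0]
contact_force: [-1.4, -1.2, 1.7]
gripper_width: 0.0315
gripper_force: 15.0
```

step_arm(rows=[[[0, 0, 0.7], 0], [[0, 0, 1], 0], [[0, -0.2, 1], 0], [[0, -1, 1], 0], [[0, -1, 1], 0], [[0.2, -1, 1], 0], [[0.4, -1, 0.3], 0], [[0.4, -1, 0], 0], [[0, -1, 0], 0], [[0, -1, 0], 0]], newtons=30)

```text
time: 23.35
eef_pos: [0.586, -0.0288, 0.1942]
tool_rot: [0.0, 0.005, 1.0, -0.0]
contact_force: [0.8, 0.1, -1.3]
gripper_width: 0.031
gripper_force: 29.9
```

step_arm(rows=[[[0, -1, 0], 0], [[0, -1, 0], 0], [[0, -1, 0], 0], [[0, -1, 0], 0], [[0, -1, 0], -0.56], [[0, -0.8, 0], 0], [[0, 0, 0], 0], [[0, 0, 0], 0]])

```text
time: 24.02
eef_pos: [0.585, -0.2032, 0.1937]
tool_rot: [-0.0, 0.031, 1.0, -0.0]
contact_force: [-0.1, 0.4, -2.6]
gripper_width: 0.0314
gripper_force: 29.9
```

```bash
cat > bay.py <<'E'
from h import *
s=arm.sense();C=cam("wrist");im,d=arm.snapshot("wrist");P=pts(d,*C);cv2.imwrite("pics/bay.png",im[...,::-1])
print(s["time"],np.round(s["eef_pos"],4),np.round(s["tool_rot"],3),s["gripper_width"])
m=(d>0)&(P[...,2]>.025)&(P[...,2]<.036)&(P[...,0]>.44)&(P[...,0]<.58)&(P[...,1]<-.08)
n,l,st,_=cv2.connectedComponentsWithStats(m.astype(np.uint8))
for i in range(1,n):
    if st[i,4]<80:continue
    q=P[l==i];q=q[q[:,2]>.0275];r=cv2.minAreaRect((q[:,:2]*1000).astype(np.float32));print(st[i],np.round(r[0],1),np.round(r[1],1),round(r[2],1),np.median(q[:,2]).round(4))
E
python3 bay.py
```

```text
24.0167 [ 0.585  -0.2032  0.1937] [-0.     0.031  1.    -0.   ] 0.03139788527523351
[  87   22  343  145 2552] [ 508.6 -249.3] [290.  120.7] 87.0 0.0318
[311  53  44  18 753] [ 482.  -184.5] [38.  14.2] 86.9 0.0299
[381  53  22  17 356] [ 485.  -132.7] [18.  13.5] 85.9 0.0298
[170  55  46  18 757] [ 475.6 -308. ] [38.5 13.6] 86.5 0.0299
[241  54  44  18 766] [ 478.7 -246.5] [38.3 14.2] 87.3 0.0299
[122  56  26  17 383] [ 473.1 -359.9] [18.4 13.6] 86.4 0.0299
[312 123  42  16 653] [ 542.  -187.6] [38.1 13.8] 86.5 0.0298
[379 122  20  16 310] [ 544.7 -136. ] [17.7 13.7] 89.4 0.0299
[132 125  24  16 340] [ 532.7 -363. ] [18.5 13.8] 86.4 0.0297
[178 124  43  16 645] [ 535.2 -311.4] [38.3 13.6] 86.7 0.0298
[245 124  42  16 629] [ 538.9 -249.5] [38.  13.8] 86.6 0.0299
[423 135  29  31 156] [565.6 -91.8] [ 1.3 34.2] 48.2 0.032
```

View pics/bay.png

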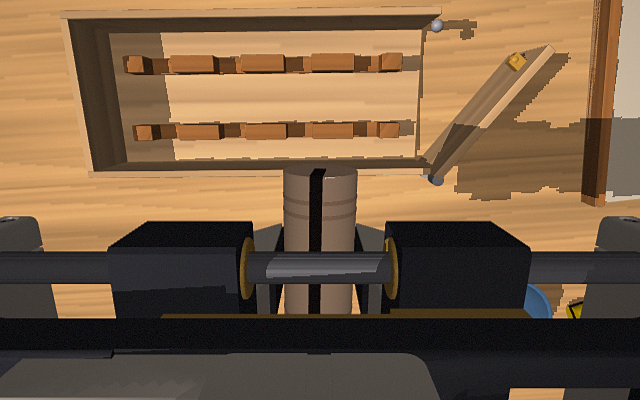

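The bay is clear: rails at rows 62 and 130, and roller B is held with its line on top at column 318. The notches come out at n3 (.5136,−.155), n2 (.5104,−.217), n1 (.5071,−.279). B goes to notch1.

step_arm(rows=[[[-0.9, -0.9, 0], 0], [[-0.9, -0.9, 0], 0], [[-0.8, -0.72, -0.5], 0], [[0, 0, -0.8], 0], [[0, 0, -0.8], 0], [[0, 0, -0.8], 0], [[0, 0, -0.7], 0], [[0, 0, -0.4], 0], [[0, 0, 0], 0], [[0, 0, 0], 0]])

```text
time: 24.9
eef_pos: [0.5079, -0.2753, 0.0738]
tool_rot: [-0.001, 0.029, 1.0, 0.001]
contact_force: [0.4, 0.7, -1.2]
gripper_width: 0.0314
gripper_force: 29.9
```

step_arm(rows=[[[-0.02, -0.12, 0], 0], [[0, 0, -0.5], 0], [[0, 0, -0.5], 0], [[0, 0, -0.3], 0], [[0, 0, -0.15], 0], [[0, 0, 0], 0], [[0, 0, 0], 0]])

```text
time: 25.48
eef_pos: [0.5076, -0.2805, 0.0312]
tool_rot: [0.0, 0.029, 1.0, -0.0]
contact_force: [0.7, -0.2, -1.4]
gripper_width: 0.0312
gripper_force: 29.9
```

step_arm(rows=[[[0, 0.05, 0], 0], [[0, 0, -0.05], 0], [[0, 0, -0.03], 0], [[0, 0, 0], 0], [[0, 0, 0], 0]])

```text
time: 25.9
eef_pos: [0.5076, -0.2791, 0.0288]
tool_rot: [0.001, 0.029, 1.0, -0.0]
contact_force: [-0.5, -0.4, 4.1]
gripper_width: 0.0316
gripper_force: 29.9
```

Contact, so the roller is seated. Releasing a little, lifting, then heading for C at (.559,.280), yaw +7.3°.

step_arm(rows=[[[0, 0, 0], 0], [[0, 0, 0], 0], [[0, 0, 0], 0], [[0, 0, 0.5], 0], [[0, 0, 1], 0], [[0, 0, 1], 0], [[0, 0.5, 1], 0], [[0.1, 1, 1], 0], [[0.2, 1, 0], 1], [[0.2, 1, 0], 1]], hand=0.5, newtons=15)

```text
time: 26.73
eef_pos: [0.5231, -0.174, 0.1647]
tool_rot: [0.002, -0.059, 0.998, -0.001]
contact_force: [-0.1, 0.2, -0.2]
gripper_width: 0.0458
gripper_force: 0.0
```

step_arm(rows=[[[0.2, 1, 0], 0], [[0.2, 1, 0], 0], [[0.2, 1, 0], 0], [[0.2, 1, 0], 0], [[0.2, 1, 0], 0], [[0.2, 1, 0], 0], [[0, 1, 0], 0], [[0, 1, 0], 0], [[0, 1, 0], 0], [[0, 1, 0], 0]], hand=0.75)

```text
time: 27.57
eef_pos: [0.5577, 0.1268, 0.1624]
tool_rot: [-0.0, -0.058, 0.998, -0.0]
contact_force: [-0.1, -0.4, 1.1]
gripper_width: 0.0689
gripper_force: 0.0
```

step_arm(rows=[[[0, 1, 0], 0], [[0, 1, 0], 0], [[0, 1, 0], 0], [[0, 1, 0], 0], [[0, 0, 0], 0], [[0, 0, 0], 0]])

```text
time: 28.07
eef_pos: [0.5573, 0.2479, 0.1621]
tool_rot: [-0.0, -0.06, 0.998, 0.0]
contact_force: [-0.6, -1.0, 0.2]
gripper_width: 0.0691
gripper_force: 0.0
```

```bash
python3 ph.py wrist v10
```

```text
28.0667 [0.5573 0.2479 0.1621] [-0.6 -1.   0.2]
ROLLER px [251   0  47  80] c [445.7 198.9] dz 0.0 yaw 0.6 len [58. 32.] black 457 -8.5 [(-16, 137, 186), (-8, 222, 222), (0, 91, 226), (88, 5, 26)] seen [-72] -72 88
ROLLER px [337 144  38  98] c [559.5 279.9] dz 0.0 yaw 7.6 len [81. 32.] black 349 3.0 [(-8, 30, 176), (0, 163, 163), (8, 155, 160)] seen [-80] -80 72
```

step_arm(rows=[[[0.07, 0.6, -0.4], 0], [[0, 0.47, -0.8], 0], [[0, 0, -0.8], 0], [[0, 0, -0.8], 0], [[0, 0, -0.6], 0], [[0, 0, 0], 0], [[0, 0, 0], 0]])

```text
time: 28.7
eef_pos: [0.5601, 0.2757, 0.0601]
tool_rot: [-0.001, -0.057, 0.998, -0.001]
contact_force: [0.1, 0.6, -0.3]
gripper_width: 0.0687
gripper_force: 0.0
```

step_arm(rows=[[[0, 0.13, 0], 0], [[0, 0, -0.5], 0], [[0, 0, -0.5], 0], [[0, 0, -0.46], 0], [[0, 0, 0], 0], [[0, 0, 0], 0]])

```text
time: 29.2
eef_pos: [0.5607, 0.2816, 0.0178]
tool_rot: [0.0, -0.058, 0.998, 0.0]
contact_force: [0.3, 0.4, 0.4]
gripper_width: 0.0691
gripper_force: 0.0
```

step_arm(rows=[[[0, 0, 0], 0], [[0, 0, 0], 0], [[0, 0, 0], 0], [[0, 0, 0], 0], [[0, 0, 0], 0], [[0, 0, 0], 0], [[0, 0, 0], 0]], hand=0)

```text
time: 29.78
eef_pos: [0.5603, 0.2814, 0.017]
tool_rot: [0.0, -0.058, 0.998, 0.0]
contact_force: [-0.5, -0.0, 1.5]
gripper_width: 0.0316
gripper_force: 15.0
```

step_arm(rows=[[[0, 0, 0.7], 0], [[0, 0, 1], 0], [[0, -0.2, 1], 0], [[0, -1, 1], 0], [[-0.2, -1, 0.8], 0], [[-0.2, -1, 0], 0], [[-0.2, -1, 0], 0], [[-0.2, -1, 0], 0], [[-0.2, -1, 0], 0], [[-0.2, -1, 0], 0]], newtons=30)

```text
time: 30.62
eef_pos: [0.5235, 0.0647, 0.1513]
tool_rot: [-0.0, -0.058, 0.998, 0.0]
contact_force: [1.2, -0.7, -1.9]
gripper_width: 0.0311
gripper_force: 30.0
```

step_arm(rows=[[[-0.2, -1, 0], -0.97], [[-0.2, -1, 0], -0.97], [[-0.06, -1, 0], 0], [[0, -1, 0], 0], [[0, -1, 0], 0], [[0, -1, 0], 0], [[0, -1, 0], 0], [[0, -1, 0], 0], [[0, -1, 0], 0], [[0, -0.4, 0], 0]])

```text
time: 31.45
eef_pos: [0.5094, -0.2209, 0.1514]
tool_rot: [0.0, 0.029, 1.0, -0.001]
contact_force: [-0.2, -0.8, -0.2]
gripper_width: 0.0312
gripper_force: 30.0
```

step_arm(rows=[[[0, 0, 0], 0], [[0, 0, -0.7], 0], [[0, 0, -0.8], 0], [[0, 0, -0.7], 0], [[0, 0, -0.3], 0], [[0, 0, 0], 0], [[0, 0, 0], 0]])

```text
time: 32.03
eef_pos: [0.5105, -0.2153, 0.0765]
tool_rot: [-0.0, 0.026, 1.0, 0.0]
contact_force: [0.8, -0.2, -1.0]
gripper_width: 0.0313
gripper_force: 30.0
```

step_arm(rows=[[[0, -0.06, 0], 0], [[0, 0, -0.5], 0], [[0, 0, -0.5], 0], [[0, 0, -0.3], 0], [[0, 0, -0.2], 0], [[0, 0, 0], 0], [[0, 0, 0], 0]])

```text
time: 32.62
eef_pos: [0.5107, -0.2179, 0.0317]
tool_rot: [0.0, 0.027, 1.0, -0.0]
contact_force: [-0.5, 0.2, -0.6]
gripper_width: 0.0311
gripper_force: 30.0
```

step_arm(rows=[[[0, 0.02, -0.05], 0], [[0, 0, -0.03], 0], [[0, 0, 0], 0], [[0, 0, 0], 0]])

```text
time: 32.95
eef_pos: [0.5109, -0.2172, 0.0294]
tool_rot: [0.001, 0.027, 1.0, -0.0]
contact_force: [0.6, 0.4, 0.5]
gripper_width: 0.0309
gripper_force: 30.0
```

step_arm(rows=[[[0, 0, 0], 0], [[0, 0, 0], 0], [[0, 0, 0], 0], [[0, 0, 0.5], 0], [[0, 0, 1], 0], [[0, 0, 1], 0], [[0, 0.5, 1], 0], [[0, 1, 1], 0], [[0, 1, 0], 0.58], [[0, 1, 0], 0]], hand=0.48, newtons=15)

```text
time: 33.78
eef_pos: [0.5115, -0.1121, 0.1655]
tool_rot: [0.002, 0.001, 1.0, -0.0]
contact_force: [0.4, 0.1, -0.7]
gripper_width: 0.0443
gripper_force: 0.0
```

step_arm(rows=[[[0, 1, 0], 0], [[0, 1, 0], 0], [[0, 1, 0], 0], [[0, 1, 0], 0], [[0, 1, 0], 0], [[0, 1, 0], 0], [[0, 1, 0], 0], [[0, 1, 0], 0], [[0, 1, 0], 0], [[0, 0.3, 0], 0]], hand=0.75)

```text
time: 34.62
eef_pos: [0.5097, 0.1717, 0.1633]
tool_rot: [-0.0, -0.001, 1.0, 0.001]
contact_force: [-1.0, 0.7, 0.0]
gripper_width: 0.0686
gripper_force: 0.0
```

```bash
python3 ph.py wrist v11
```

```text
34.6167 [0.5097 0.1717 0.1633] [-1.   0.7  0. ]
ROLLER px [332  37  41 109] c [434.  198.7] dz 0.1 yaw 0.7 len [81. 32.] black 414 -9.3 [(-16, 136, 184), (-8, 211, 211), (0, 67, 203)] seen [-88] -88 72
```

step_arm(rows=[[[-0.9, 0.3, 0], 0], [[-0.9, 0.3, -0.4], 0], [[-0.72, 0.3, -0.7], 0], [[0, 0, -0.8], 0], [[0, 0, -0.8], 0], [[0, 0, -0.7], 0], [[0, 0, 0], 0], [[0, 0, 0], 0]])

```text
time: 35.33
eef_pos: [0.4344, 0.1919, 0.061]
tool_rot: [-0.001, 0.002, 1.0, -0.001]
contact_force: [0.5, -0.6, 1.3]
gripper_width: 0.069
gripper_force: 0.0
```

step_arm(rows=[[[0, 0.19, 0], 0], [[0, 0, -0.5], 0], [[0, 0, -0.5], 0], [[0, 0, -0.46], 0], [[0, 0, 0], 0], [[0, 0, 0], 0]])

```text
time: 35.83
eef_pos: [0.4353, 0.1993, 0.0184]
tool_rot: [0.0, 0.002, 1.0, 0.0]
contact_force: [0.5, 0.4, -0.1]
gripper_width: 0.069
gripper_force: 0.0
```

step_arm(rows=[[[0, 0, -0.05], 0], [[0, 0, 0], 0], [[0, 0, 0], 0], [[0, 0, 0], 0], [[0, 0, 0], 0], [[0, 0, 0], 0], [[0, 0, 0], 0]], hand=0)

```text
time: 36.42
eef_pos: [0.4349, 0.199, 0.0162]
tool_rot: [0.0, 0.002, 1.0, 0.0]
contact_force: [-0.4, -0.4, 3.3]
gripper_width: 0.0318
gripper_force: 15.0
```

step_arm(rows=[[[0, 0, 0.7], 0], [[0, 0, 1], 0], [[0, -0.2, 1], 0], [[0.3, -1, 1], 0], [[0.4, -1, 0.8], 0], [[0.4, -1, 0], 0], [[0.4, -1, 0], 0], [[0.4, -1, 0], 0], [[0.3, -1, 0], 0], [[0.3, -1, 0], 0]], newtons=30)

```text
time: 37.25
eef_pos: [0.5095, -0.0174, 0.1498]
tool_rot: [-0.0, 0.002, 1.0, 0.0]
contact_force: [0.4, 0.5, -1.3]
gripper_width: 0.0312
gripper_force: 30.0
```

step_arm(rows=[[[0.1, -1, 0], 0], [[0, -1, 0], -0.6], [[0, -0.9, 0], 0], [[0, -0.9, 0], 0], [[0, -0.7, 0], 0], [[0, 0, -0.6], 0], [[0, 0, -0.7], 0], [[0, 0, -0.7], 0], [[0, 0, -0.4], 0], [[0, 0, 0], 0]])

```text
time: 38.08
eef_pos: [0.5103, -0.1503, 0.0752]
tool_rot: [-0.003, 0.028, 1.0, 0.0]
contact_force: [-0.9, 1.2, -1.6]
gripper_width: 0.0315
gripper_force: 30.0
```

step_arm(rows=[[[0, 0, 0], 0], [[0, 0, 0], 0]])

```text
time: 38.25
eef_pos: [0.5128, -0.151, 0.0785]
tool_rot: [0.0, 0.028, 1.0, -0.0]
contact_force: [0.2, -0.0, -1.2]
gripper_width: 0.0309
gripper_force: 30.0
```

step_arm(rows=[[[0.02, -0.13, 0], 0], [[0, 0, -0.5], 0], [[0, 0, -0.5], 0], [[0, 0, -0.38], 0], [[0, 0, -0.2], 0], [[0, 0, 0], 0], [[0, 0, 0], 0]])

```text
time: 38.83
eef_pos: [0.5132, -0.1549, 0.0307]
tool_rot: [-0.0, 0.028, 1.0, -0.0]
contact_force: [0.2, -0.5, -1.2]
gripper_width: 0.0313
gripper_force: 30.0
```

Lower, release, rise, and go to a viewing pose over the bay.

step_arm(rows=[[[0, 0, -0.06], 0], [[0, 0, 0], 0], [[0, 0, 0], 0]])

```text
time: 39.08
eef_pos: [0.5134, -0.1549, 0.0292]
tool_rot: [0.0, 0.028, 1.0, -0.0]
contact_force: [-1.0, -1.4, -2.3]
gripper_width: 0.0314
gripper_force: 30.0
```

step_arm(rows=[[[0, 0, 0], 0], [[0, 0, 0], 0], [[0, 0, 0], 0], [[0, 0, 0.5], 0], [[0, 0, 1], 0], [[0, 0, 1], 0], [[0.5, -0.5, 1], 0], [[0.9, -1, 1], 0], [[0.9, -0.5, 1], 0], [[0, 0, 0], 0]], hand=0.48)

```text
time: 39.92
eef_pos: [0.5831, -0.2137, 0.1941]
tool_rot: [0.006, 0.029, 1.0, -0.002]
contact_force: [0.5, -0.4, 0.2]
gripper_width: 0.044
gripper_force: 0.0
```

step_arm(rows=[[[0, 0, 0], 0], [[0, 0, 0], 0], [[0, 0, 0], 0], [[0, 0, 0], 0]], hand=0)

```text
time: 40.25
eef_pos: [0.5752, -0.2082, 0.1863]
tool_rot: [-0.001, 0.027, 1.0, 0.001]
contact_force: [-0.8, -0.4, -0.1]
gripper_width: 0.022
gripper_force: 0.0
```

```bash
python3 ph.py wrist v12 notch
```

```text
40.25 [ 0.5752 -0.2082  0.1863] [-0.8 -0.4 -0.1]
ROLLER px [284  55  39 103] c [ 510. -217.] dz -0.3 yaw -3.0 len [32. 81.] black 349 8.1 [(0, 86, 181), (8, 189, 189), (16, 74, 159)] seen [-80] -80 80
ROLLER px [357  54  41 103] c [ 512.5 -155.2] dz -0.3 yaw -2.8 len [32. 81.] black 344 -9.6 [(-16, 116, 182), (-8, 187, 187), (0, 41, 172)] seen [-88] -88 72
ROLLER px [209  57  44 103] c [ 508.3 -279.1] dz -0.4 yaw -2.7 len [32. 81.] black 222 -4.0 [(-16, 14, 131), (-8, 97, 183), (0, 111, 198)] seen [-64] -64 88
```

View pics/wrist_v12.png

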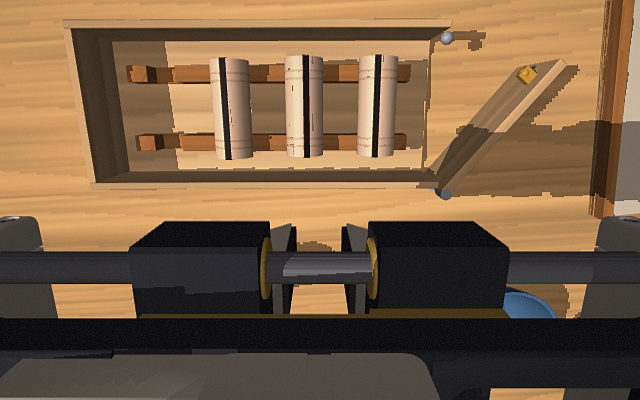

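All three rollers lie in notches 1, 2 and 3 with lines up, at columns 222, 304 and 377, with angles within 10°. The door is still ajar (free edge near (565,62)). I'm going to its outer side with the fingers shut.

step_arm(rows=[[[-0.3, 1, 0], 0], [[-0.3, 1, 0], 0], [[-0.3, 1, 0], 0], [[-0.3, 1, 0], 0], [[-0.3, 1, 0], 0], [[-0.3, 1, 0], 0], [[0, 1, 0], 0], [[0, 0.7, 0], 0], [[0, 0, 0], 0]])

```text
time: 41.05
eef_pos: [0.5216, 0.0278, 0.1871]
tool_rot: [-0.001, 0.024, 1.0, 0.001]
contact_force: [0.5, 0.4, 0.1]
gripper_width: 0.0001
gripper_force: 0.0
```

step_arm(rows=[[[0, 0, -0.8], 0], [[0, 0, -0.9], 0], [[0, 0, -0.9], 0], [[0, 0, -0.9], 0], [[0, 0, -0.9], 0], [[0, 0, -0.4], 0], [[0, 0, 0], 0], [[0, 0, 0], 0]])

```text
time: 41.72
eef_pos: [0.5218, 0.0213, 0.0431]
tool_rot: [-0.001, 0.028, 1.0, -0.0]
contact_force: [-0.1, 0.9, 0.6]
gripper_width: 0.0003
gripper_force: 0.0
```

step_arm(rows=[[[0, -0.3, 0], 0], [[-0.1, -0.3, 0], 0], [[-0.15, -0.3, 0], 0], [[-0.2, -0.3, 0], 0], [[-0.2, -0.3, 0], 0], [[-0.2, -0.3, 0], 0], [[-0.2, -0.3, 0], 0], [[0, 0, 0], 0]])

```text
time: 42.38
eef_pos: [0.4892, -0.0437, 0.0436]
tool_rot: [-0.001, 0.029, 1.0, -0.0]
contact_force: [-0.7, -0.6, 0.9]
gripper_width: 0.0002
gripper_force: 0.0
```

```bash
python3 - <<'E'
from h import *
print(np.round(arm.sense()["contact_force"],1))
C=cam("side");im,d=arm.snapshot("side");P=pts(d,*C)
cv2.imwrite("pics/door1.png",cv2.resize(im[180:320,240:420,::-1],(720,560),interpolation=cv2.INTER_CUBIC))
E
```

```text
[-0.7 -0.6  0.9]
```

View pics/door1.png

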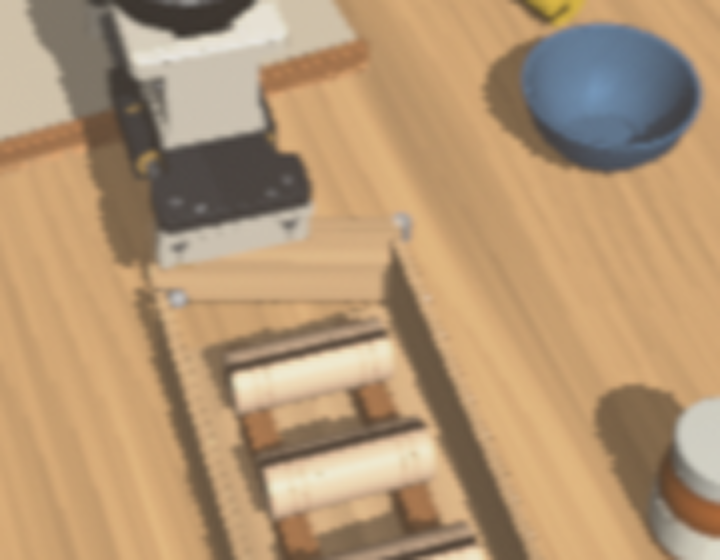

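The fingers are behind the door and it is now nearly shut: hinge at (402,225), near edge at about (165,280). The rollers are undisturbed. I'll keep pushing in small steps.

step_arm(rows=[[[-0.1, -0.2, 0], 0], [[-0.1, -0.2, 0], 0], [[-0.05, -0.15, 0], 0], [[-0.05, -0.15, 0], 0], [[0, 0, 0], 0], [[0, 0, 0], 0]])

```text
time: 42.93
eef_pos: [0.482, -0.0624, 0.0435]
tool_rot: [-0.0, 0.028, 1.0, -0.0]
contact_force: [0.6, 0.5, -0.3]
gripper_width: 0.0003
gripper_force: 0.0
```

step_arm(rows=[[[-0.05, -0.1, 0], 0], [[-0.05, -0.1, 0], 0], [[0, -0.1, 0], 0], [[0, 0, 0], 0], [[0, 0, 0], 0]])

```text
time: 43.35
eef_pos: [0.4789, -0.0711, 0.0435]
tool_rot: [-0.0, 0.028, 1.0, -0.0]
contact_force: [-0.1, -0.0, 0.2]
gripper_width: 0.0002
gripper_force: 0.0
```

step_arm(rows=[[[0, -0.08, 0], 0], [[0, -0.08, 0], 0], [[0, 0, 0], 0], [[0, 0, 0], 0]])

```text
time: 43.68
eef_pos: [0.4788, -0.0758, 0.0435]
tool_rot: [-0.0, 0.028, 1.0, 0.0]
contact_force: [-1.0, 3.3, -0.6]
gripper_width: 0.0005
gripper_force: 1.2
```

step_arm(rows=[[[0, -0.06, 0], 0], [[0, -0.06, 0], 0], [[0, 0, 0], 0], [[0, 0, 0], 0]])

```text
time: 44.02
eef_pos: [0.4787, -0.0762, 0.0435]
tool_rot: [-0.001, 0.026, 1.0, 0.002]
contact_force: [-1.3, 13.5, 2.7]
gripper_width: 0.0008
gripper_force: 7.1
```

step_arm(rows=[[[0, -0.05, 0], 0], [[0, -0.05, 0], 0], [[0, 0, 0], 0], [[0, 0, 0], 0]])

```text
time: 44.35
eef_pos: [0.4786, -0.0765, 0.0435]
tool_rot: [-0.001, 0.025, 1.0, 0.003]
contact_force: [-1.7, 24.1, 6.0]
gripper_width: 0.0005
gripper_force: 12.0
```

A hard stop at 24 N suggests the door is home. Backing off to check.

step_arm(rows=[[[0, 0.3, 0], 0], [[0, 0.6, 0], 0], [[0, 0.8, 0], 0], [[0, 0.5, 0.8], 0], [[0, 0, 1], 0], [[0.5, 0, 1], 0], [[1, -0.5, 1], 0], [[1, -0.8, 1], 0], [[1, -1, 0], 0], [[0.4, -1, 0], 0]])

```text
time: 45.18
eef_pos: [0.5935, -0.1111, 0.1833]
tool_rot: [0.003, 0.026, 1.0, -0.0]
contact_force: [0.7, 1.5, -0.2]
gripper_width: 0.0008
gripper_force: 0.0
```

step_arm(rows=[[[0, -1, 0], 0], [[0, -1, 0], 0], [[0, 0, 0], 0], [[0, 0, 0], 0]])

```text
time: 45.52
eef_pos: [0.5882, -0.1737, 0.1808]
tool_rot: [-0.0, 0.03, 1.0, -0.001]
contact_force: [-0.1, 0.7, 0.2]
gripper_width: 0.0004
gripper_force: 0.0
```

```bash
python3 ph.py wrist v14 notch; python3 - <<'E'
from h import *
C=cam("wrist");im,d=arm.snapshot("wrist");P=pts(d,*C)
m=(d>0)&(P[...,2]>.06)&(P[...,2]<.072)&(P[...,1]<-.07)&(P[...,1]>-.112)&(P[...,0]>.45)&(P[...,0]<.575)
q=P[m];f=np.polyfit(q[:,0],q[:,1],1);print(len(q),"door yaw deg",np.degrees(np.arctan(f[0])).round(2),"bay -3.05")
r=cv2.minAreaRect((q[:,:2]*1000).astype(np.float32));print(r)
E
```

```text
45.5167 [ 0.5882 -0.1737  0.1808] [-0.1  0.7  0.2]
ROLLER px [316  37  40 107] c [ 512.6 -155.1] dz -0.3 yaw -2.8 len [32. 81.] black 352 -9.6 [(-16, 129, 199), (-8, 215, 215), (0, 8, 154)] seen [-80] -80 80
ROLLER px [239  38  44 107] c [ 509.7 -217. ] dz -0.3 yaw -3.0 len [32. 80.] black 394 8.2 [(0, 86, 193), (8, 205, 205), (16, 103, 191)] seen [-72] -72 88
ROLLER px [161  41  51 107] c [ 508.1 -279.1] dz -0.4 yaw -2.9 len [31. 81.] black 165 0.2 [(-16, 13, 129), (-8, 59, 185), (0, 75, 231), (88, 5, 61), (96, 10, 38)] seen [-56] -56 104
2077 door yaw deg -2.32 bay -3.05
((512.5623168945312, -99.17201232910156), (124.07566833496094, 19.971769332885742), 2.6204090118408203)
```

View pics/wrist_v14.png

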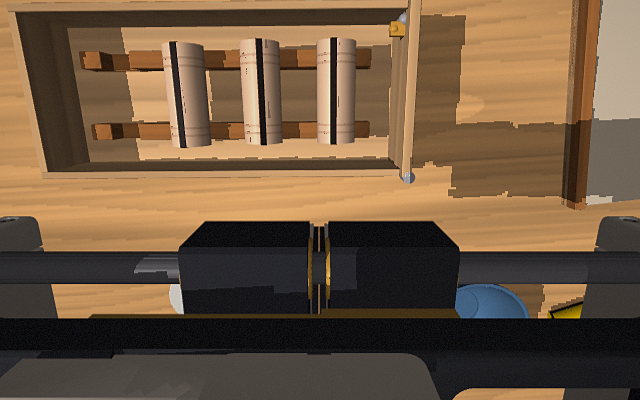

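The door lies flush at column 408, within about 0.01 rad of square to the bay. The three rollers are in notches with lines up, and the robot touches nothing. Handing in.

```bash
python3 -c "
from station import arm
print(arm.job_done())"
```

```text
the job is handed in; nothing more can be done
None
```

I've handed the job in: the three rollers present lie in notches 1, 2 and 3 with their lines within about 10° of straight up, the door measures about 0.01 rad from fully shut, and the arm never went near the bowl, jar or paddle; the hand-in gave no verdict.

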